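# Zero the bench comparator on its master, then swap in the gib-head key

## Task

The comparator is standing on its master bar: turn the dial's bezel until its long zero mark lies under the pointer, and let go. Then draw the master out, lay it flat on the middle of the rubber mat, and slide the loose steel gib-head key, nose first and without bearing down on the anvil, in under the sprung plunger until it touches the stop screw at the back: seat it by feel, with a few newtons and never over 25. Leave the key there, and the bezel as you zeroed it, so that the reading is true, and keep the other gauges on the bench where they are.

Things in the scene. Friction and masses are not known exactly. Their poses are not given: they have to be found in the camera images.
- comparator: Bench comparator, fixed: base x -85 to +105 mm, 100 mm wide; smooth steel anvil strip 60 mm wide, top 20 mm above the bench. Origin on the bench under the plunger's axis; x runs along the anvil from the open front to the back stop (x 55) and column (x 85, 28 mm thick, 108 mm tall); z up. Dial head 42 mm across from 88 mm up, on an arm from the column. Bars enter from the front along +x, on y = 0.
- backstop: Dark steel bracket at the back of the anvil, 40 mm wide, 30 tall; origin mid front face at anvil height (comparator x 55 mm), x as the comparator's. A rigid stop screw, 12 mm thick, axis 8.5 mm above the anvil, pokes out of it towards the front; its end lies at comparator x = 30 to 40 mm, set differently every time and not measured: find it by touch.
- plunger (a joint): Sprung plunger under the dial, 8 mm thick, smooth ball end: its lift in m, 0 hanging free, growing upward, at most 0.014. The spring presses down with 3 N free, about 5 N on a bar. Free, its tip is 11 mm above the anvil (give or take 2 mm, set differently every time). It rises on a bar's ramped nose.
- plunger_tip (a point): Lowest point of the plunger's ball end, moves with the plunger.
- pointer (a joint): Dial pointer, a black needle on the dial's upward face: angle in rad, growing clockwise seen from above, geared to the plunger (100 rad per m of lift, 0 when it hangs free; it follows the plunger with a lag of some tenths of a second). At 0 the needle points along comparator x.
- bezel (a joint): Dial bezel, a knurled steel ring 54 mm in diameter, 18 mm tall, coaxial with the plunger, top 130 mm above the bench (give or take 2), to be gripped from above. Angle in rad, growing clockwise seen from above, same zero as pointer: zeroed when the two are equal. Stays where left (0.05 N m). Starts 0.4 to 1.5 rad clockwise of the pointer.
- zero_mark (a point): The long black zero mark on the bezel's face, near its rim (22 mm from the axis, 130 mm above the bench); its x axis points outward from the dial's centre.
- good_mark (a point): Small black dot on the bezel's face, 0.3 rad clockwise of the zero mark: where the pointer stands for a good key (3 mm thicker than the master) on a truly zeroed dial; x axis points outward.
- pointer_tip (a point): Outer end of the pointer (18 mm from the axis); its x axis points outward along the needle.
- master: Master bar: polished steel, 150 mm long, 20 wide, 16 thick, with a rounded black plastic grip (26 x 22 mm, up to 38 mm above the underside) near its tail, 0.38 kg. Origin at the centre of its underside, x to its nose (x = 75 mm; the last 18 mm ramp down to 7 mm thick). Starts on the anvil under the plunger, its grip overhanging the base's front.
- master_grip (a point): Middle of the master's grip, 24 mm above its underside, at x = -62 mm of the bar; grip across the bar.
- key: Gib-head key, the part: bare steel bar 150 mm long, 20 wide, 19 thick, with a square steel head (26 mm long, 20 wide, up to 38 mm above the underside) at its tail, about 0.42 kg. Origin at the centre of its underside, x to its nose (x = 75 mm; the last 18 mm ramp down to 7 mm thick). Lies loose on the bench.
- key_grip (a point): Middle of the key's head, 24 mm above its underside, at x = -62 mm of the bar; grip across the bar.
- key_nose (a point): Middle of the lower edge of the key's front end (x = +75 mm of the bar).
- mat: Black rubber mat for the master, fixed: 200 x 110 x 3 mm, origin at the centre of its underside on the bench, x along its length, z up.
- specimen_a: Bystander: black moulded specimen disc, 32 mm across, 18 mm tall; leave alone.
- ring_gauge: Bystander: steel ring gauge 60 mm across, 20 mm tall; leave alone.
- square: Bystander: small engineer's square, lying flat, stock 100 x 22 x 18 mm (origin at its middle), blade 130 mm long, 18 mm wide; leave alone.

How it is judged (in metres and radians):
On the way, in this order (a step that is already met when the one before it is completed fails the run):
1. the bezel's zero mark is under the pointer (within 0.08 rad) with the master still flat under the plunger, and let go (angle between the x axis of zero_mark and the x axis of pointer_tip, either way round below 0.08 rad and contact force between the fingers and anything else below 0.5 N and value of joint plunger above 0.002 m and x of master in the frame of comparator above -0.056 m and z of master in the frame of comparator below 0.022 m), for 0.2 s.
2. the master lies flat and still on the mat, let go, and the plunger hangs free (x of master in the frame of mat between -0.07 and 0.07 m and y of master in the frame of mat between -0.05 and 0.05 m and z of master in the frame of mat between 0.001 and 0.006 m and angle between master's own z axis and vertical below 0.06 rad and linear speed of master below 0.02 m/s and contact force between the fingers and anything else below 0.5 N and value of joint plunger below 0.0015 m), for 0.2 s.
3. the key's nose is pressed onto the stop screw (more than 2 N) with the plunger on the key (contact force between key and backstop above 2 N and value of joint plunger above 0.005 m), for 0.05 s.
At the end, for the whole second after the job is handed in: Key flat on the anvil under the plunger, in line (0.1 rad, nose within 7 mm of the middle), nose on the stop screw (gap under 1.5 mm); pointer within 0.15 rad of the bezel's dot; master flat on the mat, its centre 30 mm inside the short edges and 5 mm inside the long ones; all at rest (x of master in the frame of mat between -0.07 and 0.07 m and y of master in the frame of mat between -0.05 and 0.05 m and z of master in the frame of mat between 0.001 and 0.006 m and angle between master's own z axis and vertical below 0.06 rad and linear speed of each of master, key below 0.02 m/s and x of stopscrew_c0 in the frame of key_nose between 0.0145 and 0.0185 m and y of key_nose in the frame of comparator between -0.007 and 0.007 m and angle between the x axis of key and the x axis of comparator, either way round below 0.1 rad and angle between key's own z axis and vertical below 0.04 rad and z of key in the frame of comparator between 0.018 and 0.022 m and value of joint plunger above 0.005 m and angle between the x axis of good_mark and the x axis of pointer_tip, either way round below 0.15 rad); the robot touches nothing.
It fails at once if the key pressed on the stop with more than 25 N (contact force between key and backstop above 25 N).
It fails at once if the key pressed on the comparator with more than 90 N (contact force between key and comparator above 90 N).
It fails at once if the master pressed on the comparator with more than 90 N (contact force between master and comparator above 90 N).
It fails at once if a bystander gauge (disc, ring gauge or square) pushed by more than 15 mm (distance of any of specimen_a, ring_gauge, square from where it was at the start of the episode above 0.015 m).
It also fails if it takes over 72 s, if anything falls off the work surface, if the arm or the gripper's body presses on something with over 40 N, if the wrist force passes 120 N, or if a joint passes its speed limit or range.

## Robot

A 6-joint arm with a two-finger parallel gripper is mounted at the origin on the work surface. World frame = base frame: x ahead of the robot, y to its left, z up, the work surface at z = 0. Lengths are in m, angles in degrees, forces in N, time in s.
With the tool pointing down it reaches from about 0.425 to 0.95 m from the base axis. Payload 14.7 kg.
Tool frame: the origin (TCP) lies on the centre line of the jaws, within the pads' length; the fingertips stand 22 mm ahead of it and the grasp point (between the pads) lies 3 mm ahead of it; x points along the fingers, y is the direction in which the jaws open and shut, and the axes are right-handed (so a half turn about x gives the same grasp; the last joint's range is limited). The gripper opens to 85 mm and grips with 20 to 120 N. Pads are 22 mm wide; open, the fingers measure 114 mm over their backs; the gripper's body (76 mm by 85 mm) begins 54 mm behind the grasp point. The pads swing forward as they close: fully open they stand 13 mm farther back than shut.
Start: joints at [61.215, 27.513, 91.461, -0, 61.026, -2.67], TCP at [0.286, 0.584, 0.253] pointing down, gripper open.
Joint ranges: [-157.49, 157.49], [-46.99, 117.5], [13.45, 153.17], [-89.5, 269.5], [5.16, 153.95], [-167.48, 167.48]. Speed limits (degrees/s): [108.29, 108.29, 136.94, 172.46, 172.46, 172.46].

## Interface

Orientations are given as a 3x3 rotation matrix whose columns are the frame's x, y, z axes.
In Python, from bench import manip, optics gives the robot as it stands. The module is installed in compiled form; this text tells all that it offers.
- The arm moves only by the tool servo_tool, never from a script. Its argument "increments" is text: rows parted by semicolons, each of 7 numbers parted by spaces: the finger opening in mm, from 0 to 85.4, then the shift along the world's x, y, z as a fraction of full scale, then the turn, a rotation vector about the world's x, y, z as a fraction of full scale. In form: jaw tx ty tz ax ay az; .... A call has 1 to 20 rows; each row is the pose to reach, as a shift and turn from the pose commanded when the call began, turning the shorter way round; what a row does not reach only later rows make up. Full scale, the value 1, is 0.2 m for a shift and 180 degrees for a turn. A row lasts 1/10 s, in which the tool goes at most 50 mm and 8.59 degrees, less where a joint would pass 70% of its speed; a pose out of reach is approached as far as the arm can. A call with a number of a shift or a turn outside -1 to 1 is refused whole. A call with a gripper value outside its range is refused whole. The fingers move at their own pace and stop on an object; "newtons" is the grip in N (left out, the last holds). Time passes only in rows, so rows that repeat a pose let the fingers close. It gives the time, the measured TCP pose, the force and the opening at its end, in the units of the state.
- manip.read_state(): the state, without advancing time (a new reading comes with each control period).
- optics.capture(name): name is "scene" or "side" or "wrist"; returns a dict with "img" (480x640x3 uint8, blue, green, red), "depth" (480x640 float32, m along the optical axis (not along the pixel's ray), 0 where there is no reading), "fx", "fy", "cx", "cy" (pixels), "xyz" and "rotation" of the camera in the world; the wrist camera has in their place "tool_from_camera" (4x4, takes a point from camera to tool coordinates, whose origin is the TCP and whose axes are the tool frame's). Camera axes: x right, y down, z forward; pixel columns grow to the right and rows downward; lengths in m; the calibration is good to about 2 mm. A picture is of the moment at which its call begins: read the wrist's pose just before it.
- manip.close_job(): hands the job in, once; it reports no verdict.
The state is a dict: "t": time; "joints": joint angles; "qvel": joint speeds; "tau": joint torques, N m; "position": TCP position; "tcp_rot": TCP orientation; "contact_force": force on the tool from outside, world axes, zero at the start; "torque": the same for the moment, N m; "width": finger opening in m.
Only numpy, scipy, OpenCV 4.12 (cv2) and the standard library are available. Lean on these libraries where they do the work, as an engineer would, in place of code of your own. Each camera call takes 0.05 s, during which the arm holds its last target. There are 200 camera calls.

## Working session

There is one attempt and no reset: what is moved stays moved. The work goes in short steps, Python scripts to look and compute and a tool call to move; the robot and the scene stay as the last step left them, time stands still between calls to the robot, and variables do not carry over. Pictures are saved under pics/ and viewed, about 8 in all and at most 12, crops included, and the job is handed in when it is done.

Besides the shell and the picture viewer there is one more tool, called as a command line: name --argument value ..., lists and objects as JSON in quotes. servo_tool: Moves the arm, as the interface text tells. Shift numbers are shares of 0.2 m and turn numbers shares of 180 degrees, none past 1 either way. Its arguments: {"type":"object","properties":{"increments":{"type":"string"},"newtons":{"type":"number"}},"required":["increments"]}

```bash
mkdir -p pics
cat > h.py <<'E'
import numpy as np, cv2
from bench import manip, optics
def cap(n):
    s=manip.read_state(); c=optics.capture(n)
    if n=='wrist':
        T=np.eye(4);T[:3,:3]=np.array(s['tcp_rot']);T[:3,3]=s['position']
        W=T@np.array(c['tool_from_camera']);c['R']=W[:3,:3];c['o']=W[:3,3]
    else: c['R']=np.array(c['rotation']);c['o']=np.array(c['xyz'])
    return c
def ray(c,u,v,z):
    d=c['R']@np.array([(u-c['cx'])/c['fx'],(v-c['cy'])/c['fy'],1]);return c['o']+d*(z-c['o'][2])/d[2]
def proj(c,p):
    q=c['R'].T@(np.array(p)-c['o']);return np.array([c['cx']+c['fx']*q[0]/q[2],c['cy']+c['fy']*q[1]/q[2]])
def cloud(c):
    v,u=np.mgrid[:480,:640];d=c['depth']
    P=np.stack([(u-c['cx'])/c['fx']*d,(v-c['cy'])/c['fy']*d,d],-1)
    P=P@c['R'].T+c['o'];P[d==0]=np.nan;return P
E
python3 - <<'E'
from h import *
import pickle
s=manip.read_state();print(s['t'],s['position'],np.round(s['tcp_rot'],3).tolist(),s['width'])
for n in('scene','side','wrist'):
    c=cap(n);cv2.imwrite(f'pics/{n}0.png',c['img']);pickle.dump(c,open(f'{n}0.pkl','wb'));print(n,c['o'],c['R'][:,2],c['fx'])
E
```

```text
0.0 [0.28588618 0.58332926 0.252632  ] [[-0.001, 0.44, 0.898], [-0.001, 0.898, -0.44], [-1.0, -0.001, -0.0]] 0.08534086483088316
scene [1.60278365 0.06259741 0.85057375] [-0.81171315 -0.08921466 -0.57720231] 566.6560454647279
side [0.10516657 0.45024345 0.50313359] [ 0.57231373 -0.63292893 -0.52140001] 445.2713634795308
wrist [0.21058549 0.62011052 0.37287702] [ 0.2911535  -0.14543112 -0.94555773] 340.0209414108901
```

View pics/scene0.png

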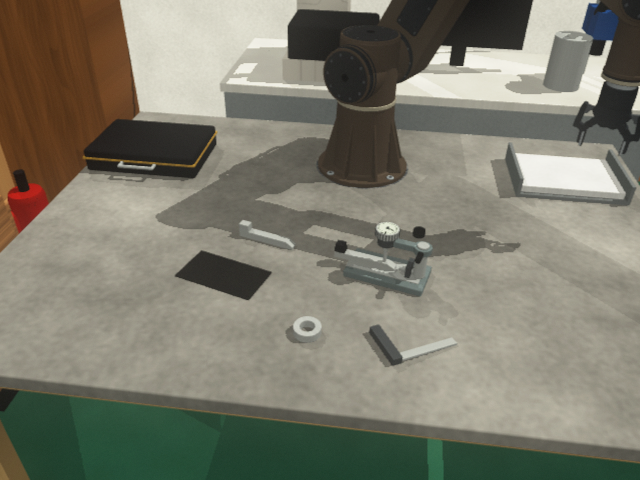

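View pics/wrist0.png

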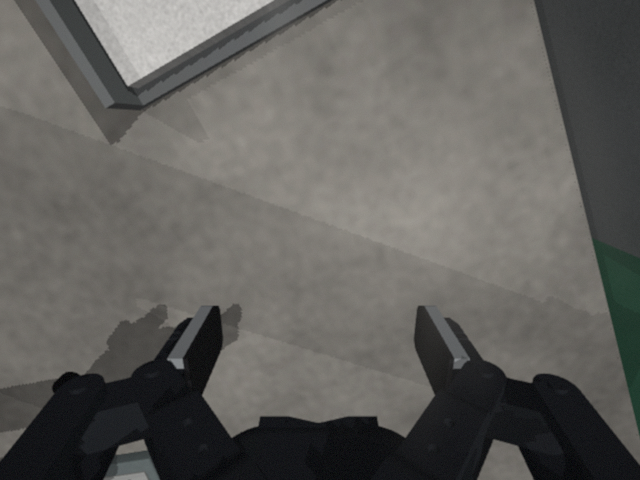

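Scene picture: comparator centred near (388,260), bezel at (388,230), master grip at (341,246), key from its head (245,229) to its nose (292,244), mat at (224,275), ring at (307,329), square at (400,345), disc by the column at (419,232). Wrist picture: only the tray and bare bench.

Run:
```python
from h import *
import pickle
c=pickle.load(open('scene0.pkl','rb'))
for n,u,v,z in[('bezel',388,228,.13),('mgrip',341,244,.056),('key head',245,226,.038),('key nose',292,245,.003),('mat',224,275,.003),('colcentre',424,246,.108),('disc',419,231,.018),('ring',307,327,.02)]: print(n,ray(c,u,v,z).round(3))
P=cloud(c)
g=cv2.cvtColor(c['img'],cv2.COLOR_BGR2GRAY)
m=((g<45)&(P[...,2]<.015)&(P[...,1]<-.1)&(P[...,0]>.5)&(P[...,0]<1)).astype(np.uint8)
for k in cv2.findContours(m,0,2)[0]:
    if cv2.contourArea(k)>300:
        w=np.array([ray(c,*p,.003)[:2] for p in k[:,0]]).astype(np.float32);print('mat',cv2.minAreaRect(w))
def rect(name,x0,x1,y0,y1,z0,z1):
    q=P.reshape(-1,3);q=q[(q[:,0]>x0)&(q[:,0]<x1)&(q[:,1]>y0)&(q[:,1]<y1)&(q[:,2]>z0)&(q[:,2]<z1)]
    print(name,len(q),q.mean(0) if len(q) else '', cv2.minAreaRect(q[:,:2].astype(np.float32)) if len(q)>4 else '')
rect('key',.55,.75,-.32,-.1,.012,.05)
rect('keyhead',.55,.75,-.32,-.1,.03,.05)
rect('bez',.45,.9,-.05,.25,.12,.14)
rect('base',.45,.9,-.1,.25,.014,.026)
rect('col',.45,.9,-.05,.3,.1,.116)
s=pickle.load(open('side0.pkl','rb'))
print([proj(s,ray(c,u,v,z)) for u,v,z in [(388,228,.13),(245,226,.038),(224,275,.003)]])
a=cv2.resize(c['img'][200:310,160:480],None,fx=2.5,fy=2.5,interpolation=3)
b=s['img'];cv2.imwrite('pics/s0.png',np.vstack([a,cv2.resize(b,(800,600))[150:450]])[:600])
```

```text
bezel [0.534 0.088 0.13 ]
mgrip [ 0.509 -0.019  0.056]
key head [ 0.444 -0.27   0.038]
key nose [ 0.459 -0.147  0.003]
mat [ 0.601 -0.284  0.003]
colcentre [0.561 0.171 0.108]
disc [0.369 0.172 0.018]
ring [ 0.762 -0.063  0.02 ]
key 0  
keyhead 0  
bez 345 [0.54131807 0.08734545 0.12990386] ((0.536878228187561, 0.08820554614067078), (0.05548582226037979, 0.055133264511823654), 6.89847993850708)
base 2407 [0.6333645  0.06802185 0.01973578] ((0.6445765495300293, 0.0636327713727951), (0.2593032717704773, 0.3362346887588501), 78.23568725585938)
col 422 [0.55940611 0.14214193 0.10538599] ((0.5498847365379333, 0.1298423558473587), (0.11752866953611374, 0.06960655748844147), 60.472110748291016)
[array([274.28974627, 254.60455126]), array([439.79880361, 234.32877921]), array([378.91070276, 221.26590738])]
```

View pics/s0.png

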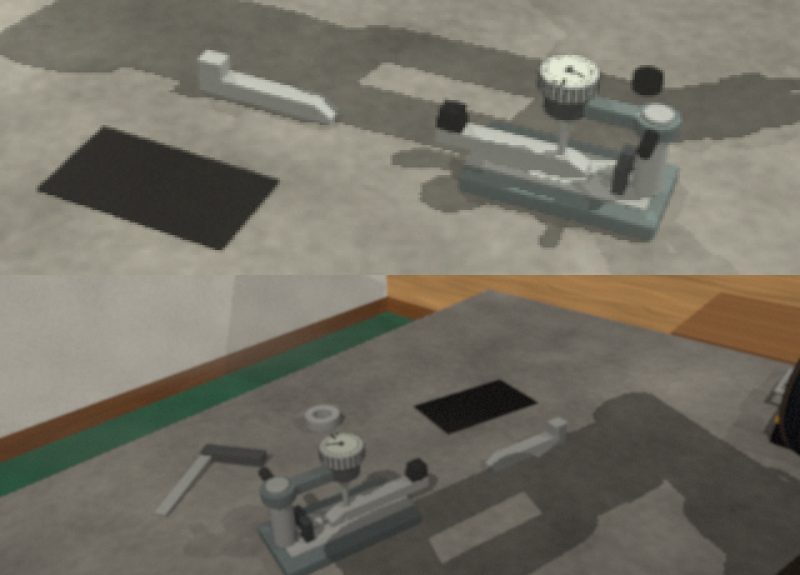

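The crops show the needle pointing to image-left/up on the dial, its marks visible, and the comparator's axis about 75° from world x. Now moving above the dial for a close look.

servo_tool --increments "85 0.5 -1 0 0 0 -0.2;85 0.5 -1 0 0 0 -0.2;85 0.5 -1 0 0 0 -0.2;85 0.5 -1 0 0 0 -0.2;85 0.5 -1 0 0 0 -0.2"

```text
t: 0.65
position: [0.387, 0.3803, 0.2532]
tcp_rot: [[-0.0, 0.887, 0.461], [-0.001, 0.461, -0.887], [-1.0, -0.001, 0.001]]
contact_force: [-0.6, 0.1, -1.1]
width: 0.0851
```

servo_tool --increments "85 0.5 -1 0 0 0 -0.2;85 0.5 -1 0 0 0 -0.2;85 0.5 -1 0 0 0 -0.2;85 0.5 -1 0 0 0 -0.2;85 0.5 -1 0 0 0 -0.2"

```text
t: 1.15
position: [0.4873, 0.1804, 0.2533]
tcp_rot: [[0.0, 0.989, -0.149], [-0.0, -0.149, -0.989], [-1.0, 0.0, 0.0]]
contact_force: [-0.5, -0.2, 0.1]
width: 0.085
```

servo_tool --increments "85 0.25 -0.48 0 0 0 -0.04;85 0.25 -0.48 0 0 0 -0.04;85 0.25 -0.48 0 0 0 -0.04;85 0.25 -0.48 0 0 0 -0.04;85 0.25 -0.48 0 0 0 -0.04"

```text
t: 1.65
position: [0.5355, 0.0881, 0.2531]
tcp_rot: [[-0.001, 0.964, -0.264], [0.0, -0.264, -0.964], [-1.0, -0.001, 0.0]]
contact_force: [0.1, 0.4, -0.2]
width: 0.085
```

Run:
```python
from h import *
import pickle
s=manip.read_state();print(s['t'],s['position'],np.round(s['tcp_rot'],3).tolist(),s['joints'],s['contact_force'])
c=cap('wrist');pickle.dump(c,open('w1.pkl','wb'));cv2.imwrite('pics/w1.png',c['img']);print(proj(c,[.537,.088,.13]))
```

```text
1.65 [0.53554852 0.08811296 0.25307191] [[-0.001, 0.964, -0.264], [0.0, -0.264, -0.964], [-1.0, -0.001, 0.0]] [6.13210087e+00 1.89953993e+01 1.05576654e+02 2.00657654e-02
 5.54721829e+01 2.14535815e+01] [ 0.12008329  0.42953544 -0.19942401]
[320.05680192 237.14626385]
```

View pics/w1.png

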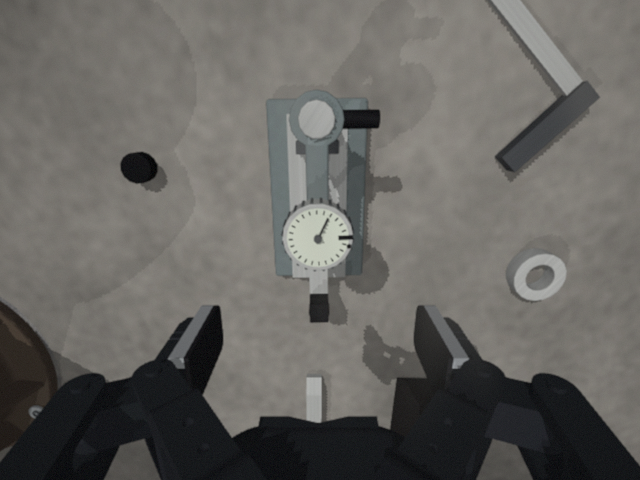

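The wrist view shows the dial centred at (318,237), needle tip near (328,217), zero mark at (346,238), column cap (318,118), master grip (319,307): the mark is about 1.1 rad clockwise of the needle.

```bash
cat > dial.py <<'E'
from h import *
def dial(c,ctr,zt=.13):
    g=cv2.cvtColor(c['img'],cv2.COLOR_BGR2GRAY).astype(np.float32)
    th=np.arange(0,2*np.pi,.005)
    def prof(r0,r1):
        s=np.zeros_like(th)
        rs=np.arange(r0,r1,.0005)
        for r in rs:
            p=np.array([proj(c,[ctr[0]+r*np.cos(t),ctr[1]+r*np.sin(t),zt]) for t in th]).astype(np.float32)
            s+=cv2.remap(g,p[None,:,0],p[None,:,1],cv2.INTER_LINEAR)[0]
        return s/len(rs)
    out=[]
    for r0,r1 in((.007,.015),(.018,.0235)):
        s=prof(r0,r1);w=np.clip(np.median(s)-s,0,None);k=np.argmax(cv2.GaussianBlur(w[None],(0,0),8)[0]);i=np.arange(k-40,k+41)%len(th)
        w=w[i]; w=np.clip(w-.3*w.max(),0,None)
        out.append(th[k]+((np.arange(-40,41)*.005)*w).sum()/w.sum())
    return np.array(out)
def centre(c,z=.13,near=(.537,.088)):
    g=cv2.cvtColor(c['img'],cv2.COLOR_BGR2GRAY)
    m=(cv2.inRange(c['img'],(150,170,170),(255,255,255)))
    u=proj(c,[*near,z]);best=None
    m=cv2.morphologyEx(m,cv2.MORPH_CLOSE,np.ones((9,9)))
    for k in cv2.findContours(m,0,2)[0]:
        if cv2.contourArea(k)>800 and cv2.pointPolygonTest(k,tuple(map(float,u)),False)>0:
            w=np.array([ray(c,*p,z)[:2] for p in k[:,0]]).astype(np.float32);return cv2.minEnclosingCircle(w)
E
python3 - <<'E'
from dial import *
import pickle
c=pickle.load(open('w1.pkl','rb'))
ce=centre(c);print(ce)
ctr=ce[0] if ce else (.537,.088)
print(dial(c,ctr), dial(c,(.537,.088)))
print('col',ray(c,318,118,.108),'mgrip',ray(c,319,298,.058))
for n,u,v,z in[('baseL',268,99,.01),('baseR',369,99,.01),('basefL',275,276,.01),('basefR',363,276,.01)]:print(n,ray(c,u,v,z))
P=cloud(c);print('dialz',P[230:245,300:312,2].mean())
E
```

```text
((0.5347861051559448, 0.08853600919246674), 0.025439376011490822)
[0.77017328 6.01714255] [0.9603519  6.01937196]
col [0.55798178 0.17048341 0.108     ] mgrip [ 5.12076911e-01 -4.92887071e-04  5.80000000e-02]
baseL [0.51493344 0.2013124  0.01      ]
baseR [0.61137754 0.17484633 0.01      ]
basefL [0.46286593 0.01549983 0.01      ]
basefR [ 0.56266816 -0.01180356  0.01      ]
dialz nan
```

servo_tool --increments "85 0 0 -0.3 0 0 0;85 0 0 -0.5 0 0 0;85 0 0 -0.6 0 0 0;85 0 0 -0.605 0 0 0;50 0 0 -0.605 0 0 0;50 0 0 -0.605 0 0 0;50 0 0 -0.605 0 0 0;50 0 0 -0.605 0 0 0;50 0 0 -0.605 0 0 0;50 0 0 -0.605 0 0 0" --newtons 25

```text
t: 2.7
position: [0.5353, 0.0884, 0.1339]
tcp_rot: [[-0.0, 0.964, -0.264], [0.001, -0.264, -0.964], [-1.0, -0.0, -0.001]]
contact_force: [-10.1, 8.0, 8.6]
width: 0.0526
```

servo_tool --increments "50 0 0 0.01 0 0 0;50 0 0 0.01 0 0 0.03;50 0 0 0.01 0 0 0.06;50 0 0 0.01 0 0 0.09;50 0 0 0.01 0 0 0.12;50 0 0 0.01 0 0 0.15;50 0 0 0.01 0 0 0.18;50 0 0 0.01 0 0 0.21;50 0 0 0.01 0 0 0.24;50 0 0 0.01 0 0 0.27;50 0 0 0.01 0 0 0.3;50 0 0 0.01 0 0 0.33;50 0 0 0.01 0 0 0.345;50 0 0 0.01 0 0 0.345;50 0 0 0.01 0 0 0.345"

```text
t: 4.2
position: [0.535, 0.0883, 0.1344]
tcp_rot: [[-0.002, 0.685, 0.729], [0.001, 0.729, -0.685], [-1.0, -0.001, -0.002]]
contact_force: [-1.7, 8.8, -21.9]
width: 0.0525
```

Run:
```python
from h import *
import pickle
c=cap('wrist');pickle.dump(c,open('w2.pkl','wb'));u=proj(c,[.5355,.088,.13]);print(u);x,y=(int(a) for a in u)
cv2.imwrite('pics/w2.png',cv2.resize(c['img'][max(0,y-70):y+70,x-70:x+70],None,fx=4,fy=4,interpolation=2))
```

```text
[319.15851463 329.80194502]
```

View pics/w2.png

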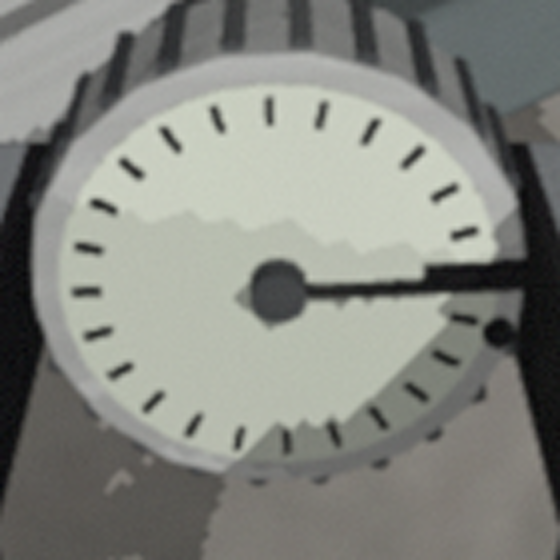

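The zoom shows the hub at (278,291), needle to (425,285), mark at (475,274) and dot at (498,333): the mark is about 0.05 rad too far counter-clockwise. I'll turn back 3° and open.

servo_tool --increments "50 0 0 0 0 0 -0.008;50 0 0 0 0 0 -0.016;50 0 0 0 0 0 -0.016;50 0 0 0 0 0 -0.016;85 0 0 0 0 0 -0.016;85 0 0 0 0 0 -0.016;85 0 0 0 0 0 -0.016;85 0 0 0 0 0 -0.016;85 0 0 0 0 0 -0.016"

```text
t: 5.15
position: [0.5364, 0.0876, 0.1347]
tcp_rot: [[0.001, 0.721, 0.693], [0.0, 0.693, -0.721], [-1.0, 0.001, 0.0]]
contact_force: [-0.1, 1.0, 0.5]
width: 0.0853
```

Run:
```python
from h import *
import pickle
s=manip.read_state();print(s['width'],s['contact_force'],s['joints'])
c=cap('wrist');pickle.dump(c,open('w3.pkl','wb'));u=proj(c,[.5355,.088,.13]);print(u);x,y=(int(a) for a in u)
cv2.imwrite('pics/w3.png',cv2.resize(c['img'][max(0,y-70):y+70,x-70:x+70],None,fx=4,fy=4,interpolation=2))
```

```text
0.08528449062352476 [-0.11368956  1.00069598  0.4955269 ] [ 6.08352286e+00  2.79480029e+01  1.11798416e+02 -7.76948253e-04
  4.02124851e+01 -3.78162721e+01]
[318.04750796 326.43736802]
```

View pics/w3.png

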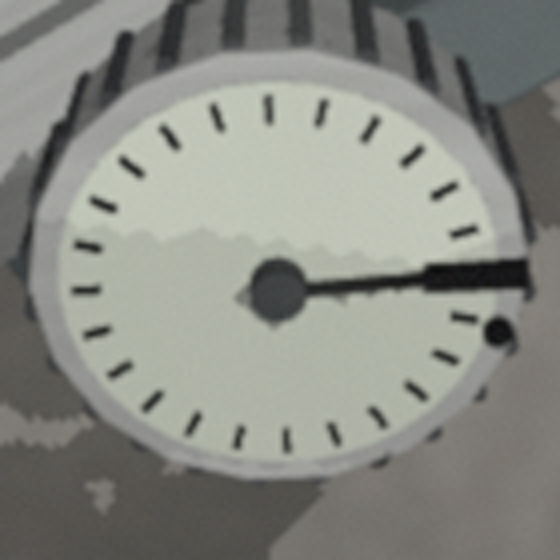

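Now needle (278,291)→(425,280) and mark (475,274) are in line within about 0.01 rad, with the fingers open. Next: locate the master grip, mat and key.

Run:
```python
from h import *
import pickle
c=pickle.load(open('w1.pkl','rb'));s=pickle.load(open('scene0.pkl','rb'))
o=np.array([.5355,.088,0]);ex=np.array([.2605,.9655,0]);ey=np.array([-.9655,.2605,0])
loc=lambda p:(np.dot(p-o,ex).round(4),np.dot(p-o,ey).round(4))
p=ray(c,319,322,.058);print('far edge',p,loc(p)); p=ray(c,319,293,.036);print('near base',p,loc(p))
p=ray(c,319,300,.058);print('v300',p,loc(p))
q=np.array([ray(s,160+u/2.5,200+v/2.5,.003) for u,v in[(104,126),(278,180),(222,250),(38,188)]]);print(q.round(3),q.mean(0),np.linalg.norm(q[1]-q[0]),np.linalg.norm(q[2]-q[1]),np.degrees(np.arctan2(*(q[1]-q[0])[1::-1])))
for n,u,v,z in[('khead top',214,54,.038),('khead base front',228,96,0),('knose tip',332,122,0)]:print(n,ray(s,160+u/2.5,200+v/2.5,z).round(3))
print(ray(c,315,378,.007))
```

```text
far edge [ 0.50442735 -0.02848031  0.058     ] (np.float64(-0.1206), np.float64(-0.0003))
near base [ 0.5105267  -0.00626788  0.036     ] (np.float64(-0.0975), np.float64(-0.0004))
v300 [ 0.51145469 -0.00276942  0.058     ] (np.float64(-0.0939), np.float64(-0.0004))
[[ 0.515 -0.365  0.003]
 [ 0.574 -0.177  0.003]
 [ 0.679 -0.206  0.003]
 [ 0.619 -0.397  0.003]] [ 0.59666862 -0.28629292  0.003     ] 0.19686362313654918 0.10888365334071556 72.69812474859161
khead top [ 0.424 -0.273  0.038]
khead base front [ 0.443 -0.256  0.   ]
knose tip [ 0.471 -0.143  0.   ]
[ 0.46793195 -0.14208087  0.007     ]
```

servo_tool --increments "85 0 0 0.3 0 0 0;85 0 0 0.4 0 0 -0.03;85 -0.05 -0.1 0.4 0 0 -0.07;85 -0.1 -0.25 0.4 0 0 -0.11;85 -0.145 -0.4 0.4 0 0 -0.15;85 -0.145 -0.517 0.4 0 0 -0.2;85 -0.145 -0.517 0.4 0 0 -0.24;85 -0.145 -0.517 0.3 0 0 -0.28;85 -0.145 -0.517 0.2 0 0 -0.328;85 -0.145 -0.517 0.2 0 0 -0.328;85 -0.145 -0.517 0.2 0 0 -0.328"

```text
t: 6.3
position: [0.507, -0.0157, 0.1745]
tcp_rot: [[-0.001, 0.967, -0.257], [0.0, -0.257, -0.967], [-1.0, -0.001, 0.0]]
contact_force: [0.2, 0.6, 0.5]
width: 0.085
```

Run:
```python
from h import *
import pickle
s=manip.read_state();print(s['t'],s['position'],s['joints'])
c=cap('wrist');pickle.dump(c,open('w4.pkl','wb'));cv2.imwrite('pics/w4.png',c['img']);print(proj(c,[.5075,-.0158,.058]))
```

```text
6.3 [ 0.50698673 -0.01574332  0.17446918] [-5.20255368e+00  2.21802824e+01  1.14541881e+02 -1.53827935e-03
  4.33236649e+01  9.66351167e+00]
[318.84910826 240.28384922]
```

View pics/w4.png

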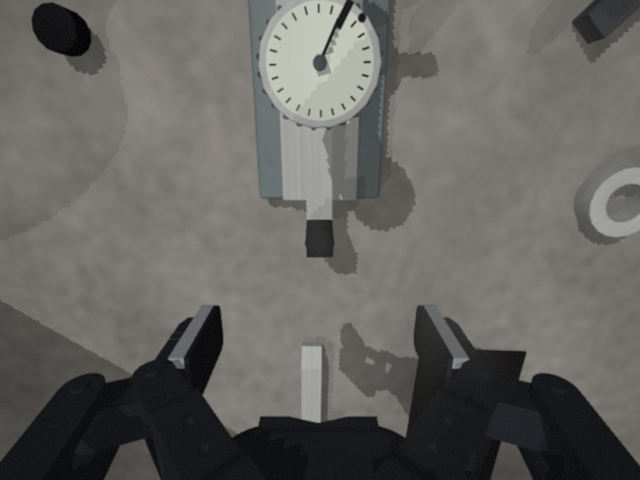

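Master grip at (319,240), exactly where computed; the key shows below at (312,343) pointing the same way. Grip and draw out.

servo_tool --increments "85 0 0 -0.3 0 0 0;85 0 0 -0.5 0 0 0;85 0 0 -0.62 0 0 0;85 0 0 -0.635 0 0 0;10 0 0 -0.635 0 0 0;10 0 0 -0.635 0 0 0;10 0 0 -0.635 0 0 0;10 0 0 -0.635 0 0 0;10 0 0 -0.635 0 0 0;10 0 0 -0.635 0 0 0;10 0 0 -0.635 0 0 0;10 0 0 -0.635 0 0 0;10 0 0 -0.635 0 0 0" --newtons 60

```text
t: 7.65
position: [0.5077, -0.0159, 0.0484]
tcp_rot: [[0.002, 0.965, -0.261], [-0.0, -0.261, -0.965], [-1.0, 0.002, -0.0]]
contact_force: [-0.7, -1.0, 14.7]
width: 0.0208
```

servo_tool --increments "10 -0.01 -0.04 0.003 0 0 0;10 -0.02 -0.075 0.003 0 0 0;10 -0.03 -0.11 0.003 0 0 0;10 -0.04 -0.15 0.003 0 0 0;10 -0.05 -0.186 0.003 0 0 0;10 -0.06 -0.22 0.003 0 0 0;10 -0.07 -0.26 0.003 0 0 0;10 -0.08 -0.297 0.003 0 0 0;10 -0.08 -0.297 0.003 0 0 0"

```text
t: 8.55
position: [0.4907, -0.0761, 0.0478]
tcp_rot: [[-0.0, 0.965, -0.262], [-0.0, -0.262, -0.965], [-1.0, -0.0, 0.0]]
contact_force: [-0.6, -1.5, -1.0]
width: 0.0202
```

servo_tool --increments "10 0 0 0.15 0 0 0;10 0 0 0.3 0 0 0;10 0.05 -0.1 0.3 0 0 0;10 0.1 -0.3 0.3 0 0 0;10 0.17 -0.5 0.3 0 0 0;10 0.225 -0.675 0.3 0 0 0;10 0.225 -0.675 0.3 0 0 0"

```text
t: 9.25
position: [0.5379, -0.2143, 0.1079]
tcp_rot: [[0.002, 0.965, -0.264], [-0.002, -0.264, -0.965], [-1.0, 0.003, 0.001]]
contact_force: [0.6, 1.0, -4.4]
width: 0.0202
```

servo_tool --increments "10 0.07 -0.2 0 0 0 0;10 0.14 -0.4 0 0 0 0;10 0.2 -0.6 0 0 0 0;10 0.225 -0.675 0 0 0 0;10 0.225 -0.675 -0.1 0 0 0;10 0.225 -0.675 -0.25 0 0 0;10 0.225 -0.675 -0.32 0 0 0;10 0.225 -0.675 -0.35 0 0 0;10 0.225 -0.675 -0.37 0 0 0;10 0.225 -0.675 -0.375 0 0 0;10 0.225 -0.675 -0.375 0 0 0"

```text
t: 10.35
position: [0.5816, -0.3453, 0.0337]
tcp_rot: [[0.001, 0.965, -0.261], [-0.001, -0.261, -0.965], [-1.0, 0.001, 0.0]]
contact_force: [-0.0, -0.1, -4.4]
width: 0.0203
```

servo_tool --increments "10 0 0 -0.007 0 0 0;10 0 0 -0.014 0 0 0;10 0 0 -0.014 0 0 0"

```text
t: 10.65
position: [0.5817, -0.3455, 0.0316]
tcp_rot: [[0.001, 0.965, -0.261], [-0.001, -0.261, -0.965], [-1.0, 0.002, 0.0]]
contact_force: [-3.5, 1.5, 11.2]
width: 0.0202
```

servo_tool --increments "40 0 0 0 0 0 0;85 0 0 0 0 0 0;85 0 0 0 0 0 0;85 0 0 0 0 0 0;85 0 0 0 0 0 0;85 0 0 0.15 0 0 0;85 0 0 0.4 0 0 0;85 0 0 0.6 0 0 0;85 -0.2 0.1 0.7 0 0 0;85 -0.4 0.2 0.7 0 0 0;85 -0.6 0.3 0.7 0 0 0;85 -0.7 0.35 0.7 0 0 0;85 -0.7 0.35 0.7 0 0 0"

```text
t: 11.95
position: [0.4382, -0.2735, 0.1703]
tcp_rot: [[-0.002, 0.965, -0.261], [0.001, -0.261, -0.965], [-1.0, -0.002, -0.001]]
contact_force: [-0.4, 0.4, 0.5]
width: 0.0854
```

Run:
```python
from h import *
import pickle
s=manip.read_state();print(s['t'],s['position'],s['joints'],s['contact_force'])
c=cap('wrist');pickle.dump(c,open('w5.pkl','wb'));cv2.imwrite('pics/w5.png',c['img'])
c=cap('scene');pickle.dump(c,open('s5.pkl','wb'))
```

```text
11.95 [ 0.43824449 -0.27349711  0.17026114] [-3.53282595e+01  2.32114776e+01  1.13523120e+02 -3.33866311e-03
  4.33886721e+01 -2.01722425e+01] [-0.41703631  0.38502385  0.5009317 ]
```

View pics/w5.png

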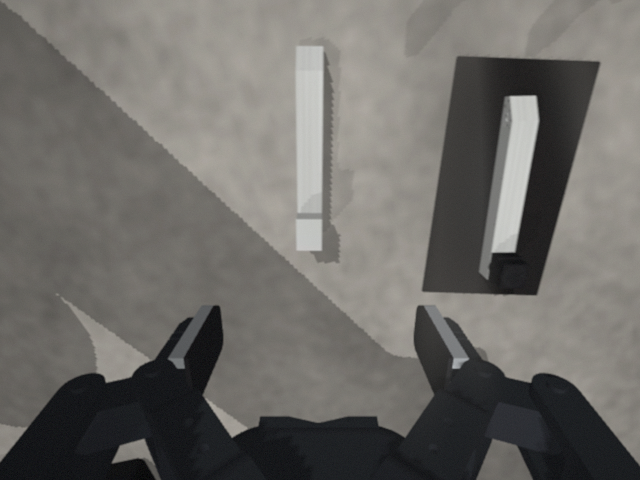

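The view shows the master lying on the mat (mat corners (457,57),(600,62),(538,295),(423,291); bar from (520,96) to (510,285)), and the key with its nose edge at (310,46), head from (309,218) to (309,250).

Run:
```python
from h import *
import pickle
c=pickle.load(open('w5.pkl','rb'))
L=[ray(c,297,46,.007),ray(c,323.5,46,.007)];n=sum(L)/2
h=[ray(c,296,219,.038),ray(c,322,219,.038),ray(c,323,250,.038),ray(c,296,250,.038)]
H=sum(h)/4
print('nose',n,np.linalg.norm(L[1]-L[0]),'head',H,[np.linalg.norm(h[i]-h[(i+1)%4]).round(4) for i in range(4)])
d=(n-H)[:2];print('len',np.linalg.norm(d),'yaw',np.degrees(np.arctan2(d[1],d[0])))
q=np.array([ray(c,u,v,.003) for u,v in[(457,57),(600,62),(538,295),(423,291)]]);m=q.mean(0);print('mat',q.round(3).tolist(),m)
a=(ray(c,503,96,.01)+ray(c,537,97,.01))/2;b=ray(c,525,253,.019);b2=ray(c,492,251,.019)
print('master nose',a,'top at grip',b,b2)
x=(q[0]+q[1]-q[2]-q[3])[:2];x/=np.linalg.norm(x);print(np.degrees(np.arctan2(x[1],x[0])))
```

```text
nose [ 0.4678455  -0.14091621  0.007     ] 0.01955894219374722 head [ 0.43113347 -0.27240165  0.038     ] [np.float64(0.02), np.float64(0.0256), np.float64(0.0215), np.float64(0.0256)]
len 0.1365144375168023 yaw 74.39974200931641
mat [[0.573, -0.176, 0.003], [0.677, -0.208, 0.003], [0.62, -0.398, 0.003], [0.516, -0.365, 0.003]] [ 0.5963567  -0.28689285  0.003     ]
master nose [ 0.61283365 -0.21614233  0.01      ] top at grip [ 0.60281297 -0.342412    0.019     ] [ 0.57576113 -0.33321076  0.019     ]
73.26735942413879
```

servo_tool --increments "85 -0.035 0.005 -0.2 0 0 0;85 -0.035 0.005 -0.45 0 0 0;85 -0.035 0.005 -0.65 0 0 0;85 -0.035 0.005 -0.715 0 0 0;85 -0.035 0.005 -0.715 0 0 0;10 -0.035 0.005 -0.715 0 0 0;10 -0.035 0.005 -0.715 0 0 0;10 -0.035 0.005 -0.715 0 0 0;10 -0.035 0.005 -0.715 0 0 0;10 -0.035 0.005 -0.715 0 0 0;10 -0.035 0.005 -0.715 0 0 0;10 -0.035 0.005 -0.715 0 0 0;10 -0.035 0.005 -0.715 0 0 0;10 -0.035 0.005 -0.715 0 0 0" --newtons 110

```text
t: 13.45
position: [0.4342, -0.2743, 0.0283]
tcp_rot: [[0.001, 0.965, -0.261], [-0.001, -0.261, -0.965], [-1.0, 0.001, 0.0]]
contact_force: [-4.5, 1.7, 21.5]
width: 0.0185
```

servo_tool --increments "10 0 0 0.1 0 0 0;10 0 0 0.25 0 0 0;10 0.05 0.16 0.25 0 0 0;10 0.1 0.35 0.25 0 0 0;10 0.15 0.5 0.25 0 0 0;10 0.15 0.5 0.25 0 0 0;10 0.15 0.5 0.25 0 0 0"

```text
t: 14.15
position: [0.4643, -0.1736, 0.0773]
tcp_rot: [[0.0, 0.966, -0.259], [-0.0, -0.259, -0.966], [-1.0, 0.0, 0.0]]
contact_force: [0.4, -0.7, -3.1]
width: 0.0186
```

Run:
```python
from h import *
import pickle
s=manip.read_state();print(s['t'],s['position'],s['contact_force'],s['torque'])
c=cap('side');pickle.dump(c,open('d6.pkl','wb'));w=cap('wrist');pickle.dump(w,open('w6.pkl','wb'))
p=np.array(s['position']);n=p+.137*np.array([.2605,.9655,0]);u=proj(c,n).astype(int);print(u,proj(w,n))
a=c['img'][u[1]-100:u[1]+100,max(0,u[0]-70):u[0]+190]
cv2.imwrite('pics/w6.png',np.hstack([cv2.resize(a,(520,400)),cv2.resize(w['img'][:400,180:460],(280,400))]))
```

```text
14.15 [ 0.46428361 -0.17357334  0.07731689] [ 0.40561759 -0.72059194 -3.10062451] [-0.23245219  0.08365084  0.00204924]
[345 255] [317.55782893 -82.1976635 ]
```

View pics/w6.png

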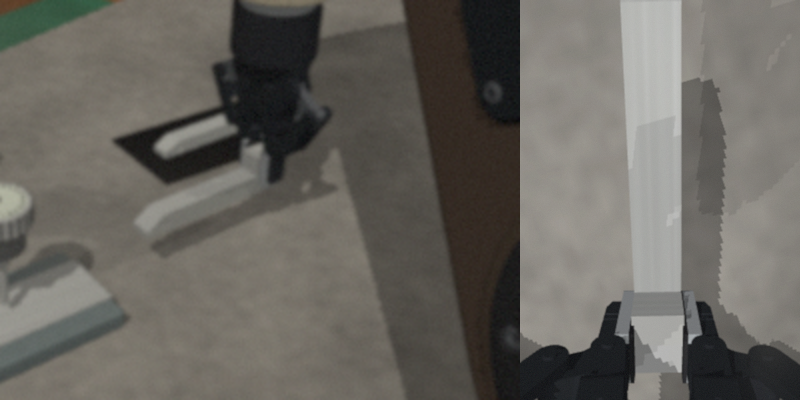

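The key hangs level in the jaws by eye (nose at crop (150,238) in the side view); a quick check of droop and skew follows.

Run:
```python
from h import *
import pickle
c=pickle.load(open('d6.pkl','rb'));w=pickle.load(open('w6.pkl','rb'))
p=np.array([.46428,-.17357,.07732-.0283]);ex=np.array([.259,.966,0]);ey=np.array([-.966,.259,0]);k=p+.062*ex
P=lambda c,x,y,z:proj(c,k+x*ex+y*ey+[0,0,z]).round(1)
print('side nose bottom L/R',P(c,.075,.01,0),P(c,.075,-.01,0),'nose top',P(c,.075,.01,.007),P(c,.057,.01,.019))
for x in(-.045,0,.04):
  print('wrist',x,P(w,x,.01,.019),P(w,x,-.01,.019))
g=cv2.cvtColor(w['img'],cv2.COLOR_BGR2GRAY)
for v in(5,100,200,280):
  r=cv2.GaussianBlur(g,(1,5),0)[v,260:360].astype(int);d=np.diff(r);print(v,[(260+i,d[i]) for i in range(99) if abs(d[i])>12])
```

```text
side nose bottom L/R [349.  272.2] [342.3 266.6] nose top [349.  268.9] [357.7 259.8]
wrist -0.045 [294.  285.6] [341.3 285.6]
wrist 0 [291.1 179.1] [343.7 179. ]
wrist 0.04 [287.9  61.7] [346.5  61.6]
5 [(279, np.int64(21)), (280, np.int64(17)), (340, np.int64(-23)), (341, np.int64(-24))]
100 [(284, np.int64(18)), (340, np.int64(-36)), (341, np.int64(-38))]
200 [(340, np.int64(-27)), (341, np.int64(-28))]
280 [(339, np.int64(-13)), (340, np.int64(-27)), (341, np.int64(-20))]
```

servo_tool --increments "10 0.05 0.18 0 0 0 -0.006;10 0.1 0.36 0 0 0 -0.006;10 0.145 0.526 0 0 0 -0.006;10 0.145 0.526 0 0 0 -0.006;10 0.145 0.526 -0.05 0 0 -0.006;10 0.145 0.526 -0.1 0 0 -0.006;10 0.145 0.526 -0.115 0 0 -0.006;10 0.145 0.526 -0.115 0 0 -0.006"

```text
t: 15.05
position: [0.4923, -0.0697, 0.0531]
tcp_rot: [[-0.002, 0.96, -0.281], [0.0, -0.281, -0.96], [-1.0, -0.002, 0.0]]
contact_force: [-0.4, 0.7, -4.0]
width: 0.019
```

Run:
```python
from h import *
import pickle
s=manip.read_state();print(s['t'],s['position'],s['contact_force'],s['torque'])
d=np.array(s['position'])-[.5355,.088,0];print(d@[.2605,.9655,0],d@[-.9655,.2605,0])
c=cap('side');pickle.dump(c,open('d7.pkl','wb'));w=cap('wrist');pickle.dump(w,open('w7.pkl','wb'))
u=proj(c,[.535,.088,.03]).astype(int);print(u)
a=c['img'][u[1]-80:u[1]+40,u[0]-60:u[0]+120]
cv2.imwrite('pics/w7.png',np.hstack([cv2.resize(a,(495,330),interpolation=2),cv2.resize(w['img'][:330,180:460],(280,330))]))
```

```text
15.05 [ 0.49231045 -0.06972078  0.05312203] [-0.42675652  0.69977187 -4.00209517] [-0.15847877  0.06479164  0.01258078]
-0.16353028552478716 0.0006132466954693608
[277 305]
```

View pics/w7.png

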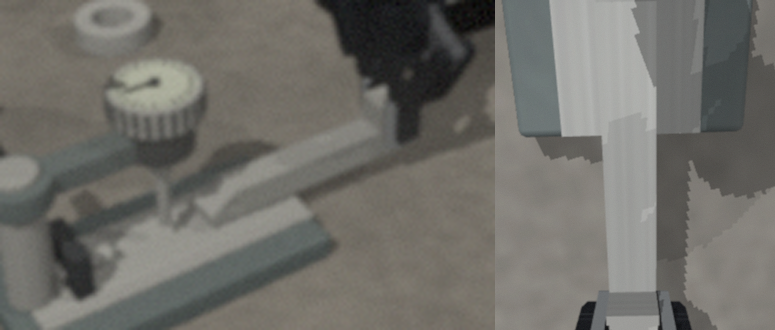

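The key lies over the anvil, its nose just short of the plunger (side crop (205,215) versus plunger (165,200)), centred on the anvil strip in the wrist view. Lowering onto the anvil gently.

servo_tool --increments "10 0 0 -0.01 0 0 0;10 0 0 -0.015 0 0 0;10 0 0 -0.015 0 0 0;10 0 0 -0.015 0 0 0"

```text
t: 15.55
position: [0.4931, -0.0689, 0.0512]
tcp_rot: [[0.0, 0.96, -0.279], [-0.0, -0.279, -0.96], [-1.0, 0.0, -0.0]]
contact_force: [0.1, 0.1, -4.0]
width: 0.0188
```

servo_tool --increments "10 0 0 -0.004 0 0 0;10 0 0 -0.004 0 0 0;10 0 0 -0.004 0 0 0"

```text
t: 15.85
position: [0.4931, -0.0689, 0.0503]
tcp_rot: [[-0.0, 0.96, -0.279], [0.0, -0.279, -0.96], [-1.0, -0.0, -0.0]]
contact_force: [0.2, -0.8, -3.2]
width: 0.0187
```

servo_tool --increments "10 0 0 -0.005 0 0 0;10 0 0 -0.005 0 0 0;10 0 0 -0.005 0 0 0"

```text
t: 16.15
position: [0.4931, -0.0689, 0.0493]
tcp_rot: [[-0.0, 0.96, -0.279], [0.0, -0.279, -0.96], [-1.0, -0.0, 0.0]]
contact_force: [0.7, 0.2, -4.3]
width: 0.0181
```

servo_tool --increments "10 0 0 -0.004 0 0 0;10 0 0 -0.004 0 0 0;10 0 0 -0.004 0 0 0"

```text
t: 16.45
position: [0.4931, -0.069, 0.0485]
tcp_rot: [[0.0, 0.96, -0.279], [0.0, -0.279, -0.96], [-1.0, 0.0, -0.0]]
contact_force: [0.3, 0.5, -3.6]
width: 0.0186
```

servo_tool --increments "10 0 0 -0.003 0 0 0;10 0 0 -0.003 0 0 0;10 0 0 -0.003 0 0 0"

```text
t: 16.75
position: [0.4932, -0.069, 0.048]
tcp_rot: [[0.0, 0.96, -0.279], [-0.0, -0.279, -0.96], [-1.0, 0.0, -0.0]]
contact_force: [-1.6, -1.1, 1.1]
width: 0.0182
```

servo_tool --increments "10 0 0 -0.003 0 0 0;10 0 0 -0.003 0 0 0;10 0 0 -0.003 0 0 0"

```text
t: 17.05
position: [0.4932, -0.069, 0.0475]
tcp_rot: [[0.0, 0.96, -0.279], [-0.0, -0.279, -0.96], [-1.0, 0.0, 0.0]]
contact_force: [-2.3, -3.3, 7.5]
width: 0.0188
```

servo_tool --increments "10 0 0 0.003 0 0 0;10 0.007 0.024 0.003 0 0 0;10 0.013 0.048 0.003 0 0 0;10 0.02 0.072 0.003 0 0 0;10 0.026 0.097 0.003 0 0 0;10 0.033 0.121 0.003 0 0 0;10 0.039 0.145 0.003 0 0 0;10 0.039 0.145 0.003 0 0 0"

```text
t: 17.85
position: [0.5013, -0.0392, 0.0481]
tcp_rot: [[0.001, 0.96, -0.279], [-0.0, -0.279, -0.96], [-1.0, 0.001, -0.0]]
contact_force: [0.4, 2.9, 5.5]
width: 0.0186
```

servo_tool --increments "10 0.007 0.024 0.002 0 0 0;10 0.013 0.048 0.002 0 0 0;10 0.02 0.072 0.002 0 0 0;10 0.026 0.097 0.002 0 0 0;10 0.026 0.097 0.002 0 0 0"

```text
t: 18.35
position: [0.5062, -0.0198, 0.0483]
tcp_rot: [[-0.0, 0.96, -0.279], [0.0, -0.279, -0.96], [-1.0, -0.0, -0.0]]
contact_force: [-0.1, 6.1, 4.0]
width: 0.0187
```

Run:
```python
from h import *
s=manip.read_state();print(s['t'],s['position'],s['contact_force'],s['torque'])
d=np.array(s['position'])-[.5355,.088,0];print(d@[.2605,.9655,0],d@[-.9655,.2605,0])
c=cap('scene');w=cap('wrist');side=cap('side')
u=proj(side,[.525,.06,.06]).astype(int)
a=side['img'][u[1]-90:u[1]+70,u[0]-90:u[0]+110];u=proj(c,[.535,.088,.08]).astype(int);b=c['img'][u[1]-40:u[1]+40,u[0]-50:u[0]+50]
cv2.imwrite('pics/w8.png',np.hstack([cv2.resize(a,(400,320),interpolation=2),cv2.resize(b,(400,320),interpolation=2)]))
```

```text
18.35 [ 0.50619417 -0.01979377  0.04829518] [-0.10033818  6.14620006  4.01480912] [0.79064627 0.05442614 0.04966216]
-0.11170905322382083 0.00021449868483543815
```

View pics/w8.png

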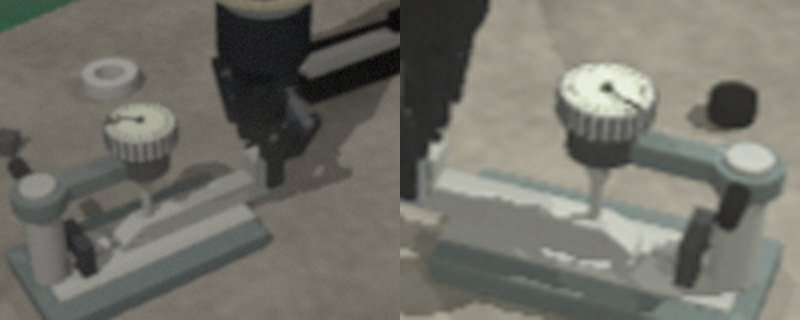

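The plunger now rides on the key and the pointer has swung (side needle towards (110,122)); the key is straight on the anvil. Approaching the stop in small steps.

servo_tool --increments "10 0.0013 0.0048 0.001 0 0 0;10 0.0026 0.0097 0.001 0 0 0;10 0.0026 0.0097 0.001 0 0 0"

```text
t: 18.8
position: [0.5064, -0.0185, 0.0483]
tcp_rot: [[-0.0, 0.96, -0.279], [0.0, -0.279, -0.96], [-1.0, -0.0, 0.0]]
contact_force: [-1.7, -1.3, -0.5]
width: 0.0186
```

servo_tool --increments "10 0.0007 0.0024 0 0 0 0;10 0.0013 0.0048 0 0 0 0;10 0.0013 0.0048 0 0 0 0"

```text
t: 19.1
position: [0.5067, -0.0176, 0.0484]
tcp_rot: [[-0.0, 0.96, -0.279], [0.0, -0.279, -0.96], [-1.0, -0.0, 0.0]]
contact_force: [-1.1, -1.9, -2.5]
width: 0.0188
```

servo_tool --increments "10 0.0007 0.0024 0 0 0 0;10 0.0013 0.0048 0 0 0 0;10 0.0013 0.0048 0 0 0 0"

```text
t: 19.4
position: [0.5071, -0.0166, 0.0484]
tcp_rot: [[-0.0, 0.96, -0.279], [0.0, -0.279, -0.96], [-1.0, -0.0, -0.0]]
contact_force: [-1.4, -1.0, -3.9]
width: 0.0185
```

servo_tool --increments "10 0.0004 0.0014 0 0 0 0;10 0.0008 0.0029 0 0 0 0;10 0.0008 0.0029 0 0 0 0"

```text
t: 19.7
position: [0.5073, -0.0161, 0.0485]
tcp_rot: [[-0.0, 0.96, -0.279], [0.0, -0.279, -0.96], [-1.0, -0.0, -0.0]]
contact_force: [-1.4, -1.0, -4.3]
width: 0.0184
```

servo_tool --increments "10 0.0007 0.0024 -0.001 0 0 0;10 0.0013 0.0048 -0.001 0 0 0;10 0.0013 0.0048 -0.001 0 0 0"

```text
t: 20.0
position: [0.5077, -0.0151, 0.0483]
tcp_rot: [[0.0, 0.96, -0.279], [0.0, -0.279, -0.96], [-1.0, 0.0, -0.0]]
contact_force: [-2.1, -1.8, -2.5]
width: 0.0187
```

servo_tool --increments "10 0.0004 0.0014 0 0 0 0;10 0.0008 0.0029 0 0 0 0;10 0.0008 0.0029 0 0 0 0"

```text
t: 20.3
position: [0.5078, -0.0146, 0.0483]
tcp_rot: [[0.0, 0.96, -0.279], [0.0, -0.279, -0.96], [-1.0, 0.0, -0.0]]
contact_force: [-1.1, -3.3, -1.2]
width: 0.0186
```

servo_tool --increments "10 0.0004 0.0014 0 0 0 0;10 0.0008 0.0029 0 0 0 0;10 0.0008 0.0029 0 0 0 0"

```text
t: 20.6
position: [0.5079, -0.014, 0.0483]
tcp_rot: [[0.0, 0.96, -0.279], [0.0, -0.279, -0.96], [-1.0, 0.0, -0.0]]
contact_force: [-0.7, -3.6, -0.2]
width: 0.0186
```

servo_tool --increments "10 0.0004 0.0014 0 0 0 0;10 0.0008 0.0029 0 0 0 0;10 0.0008 0.0029 0 0 0 0"

```text
t: 20.9
position: [0.5081, -0.0134, 0.0483]
tcp_rot: [[0.0, 0.96, -0.279], [0.0, -0.279, -0.96], [-1.0, 0.0, -0.0]]
contact_force: [-0.8, -3.9, 0.7]
width: 0.0188
```

servo_tool --increments "10 0.0005 0.0019 0.0005 0 0 0;10 0.0005 0.0019 0.0005 0 0 0"

```text
t: 21.1
position: [0.5082, -0.0129, 0.0484]
tcp_rot: [[0.0, 0.96, -0.279], [0.0, -0.279, -0.96], [-1.0, 0.0, -0.0]]
contact_force: [0.1, -2.0, -3.1]
width: 0.0187
```

servo_tool --increments "10 0.0005 0.0019 0 0 0 0;10 0.0005 0.0019 0 0 0 0"

```text
t: 21.3
position: [0.5082, -0.0126, 0.0484]
tcp_rot: [[-0.0, 0.96, -0.279], [0.0, -0.279, -0.96], [-1.0, -0.0, -0.0]]
contact_force: [-0.8, -2.4, -2.8]
width: 0.0185
```

servo_tool --increments "10 0.0006 0.0024 0 0 0 0;10 0.0006 0.0024 0 0 0 0"

```text
t: 21.5
position: [0.5084, -0.0121, 0.0484]
tcp_rot: [[-0.0, 0.96, -0.279], [0.0, -0.279, -0.96], [-1.0, -0.0, -0.0]]
contact_force: [-0.7, -2.2, -3.5]
width: 0.0185
```

servo_tool --increments "10 0.0006 0.0024 0 0 0 0;10 0.0006 0.0024 0 0 0 0"

```text
t: 21.7
position: [0.5085, -0.0116, 0.0484]
tcp_rot: [[-0.0, 0.96, -0.279], [0.0, -0.279, -0.96], [-1.0, -0.0, -0.0]]
contact_force: [-0.4, -2.1, -3.3]
width: 0.0189
```

servo_tool --increments "10 0.0006 0.0024 0 0 0 0;10 0.0006 0.0024 0 0 0 0"

```text
t: 21.9
position: [0.5086, -0.0111, 0.0484]
tcp_rot: [[-0.0, 0.96, -0.279], [0.0, -0.279, -0.96], [-1.0, -0.0, -0.0]]
contact_force: [-0.5, -1.5, -3.8]
width: 0.0188
```

servo_tool --increments "10 0.0006 0.0024 0 0 0 0;10 0.0006 0.0024 0 0 0 0"

```text
t: 22.1
position: [0.5087, -0.0107, 0.0484]
tcp_rot: [[-0.0, 0.96, -0.279], [0.0, -0.279, -0.96], [-1.0, -0.0, -0.0]]
contact_force: [-0.9, -1.9, -2.9]
width: 0.0184
```

servo_tool --increments "10 0.0006 0.0024 0 0 0 0;10 0.0006 0.0024 0 0 0 0"

```text
t: 22.3
position: [0.5089, -0.0102, 0.0484]
tcp_rot: [[-0.0, 0.96, -0.279], [0.0, -0.279, -0.96], [-1.0, -0.0, -0.0]]
contact_force: [-0.0, -2.3, -2.9]
width: 0.0182
```

servo_tool --increments "10 0.0006 0.0024 0 0 0 0;10 0.0006 0.0024 0 0 0 0"

```text
t: 22.5
position: [0.5089, -0.0099, 0.0484]
tcp_rot: [[-0.0, 0.96, -0.279], [-0.0, -0.279, -0.96], [-1.0, -0.0, 0.0]]
contact_force: [-1.8, -6.0, -2.0]
width: 0.0189
```

servo_tool --increments "10 0.0002 0.0009 0 0 0 0;10 0.0002 0.0009 0 0 0 0"

```text
t: 22.7
position: [0.5089, -0.0099, 0.0484]
tcp_rot: [[-0.0, 0.96, -0.279], [-0.0, -0.279, -0.96], [-1.0, -0.0, 0.0]]
contact_force: [-2.0, -8.3, -3.0]
width: 0.0185
```

Seated: the position stopped while the force rose to about 8.5 N. Lower a hair, release and withdraw.

servo_tool --increments "10 0 0 -0.001 0 0 0;10 0 0 -0.001 0 0 0;30 0 0 -0.001 0 0 0;40 0 0 -0.001 0 0 0;60 0 0 -0.001 0 0 0;60 0 0 -0.001 0 0 0;60 0 0 -0.001 0 0 0;60 0 0 -0.001 0 0 0"

```text
t: 23.5
position: [0.509, -0.0095, 0.0482]
tcp_rot: [[0.0, 0.96, -0.279], [0.0, -0.279, -0.96], [-1.0, 0.0, -0.0]]
contact_force: [0.7, -0.5, 0.7]
width: 0.0602
```

servo_tool --increments "60 0 0 0.1 0 0 0;60 0 0 0.3 0 0 0;60 0 0 0.5 0 0 0;60 0 0 0.5 0 0 0"

```text
t: 23.9
position: [0.5115, -0.0097, 0.1525]
tcp_rot: [[0.007, 0.96, -0.279], [-0.001, -0.279, -0.96], [-1.0, 0.007, -0.001]]
contact_force: [0.7, 0.7, -0.4]
width: 0.0599
```

Run:
```python
from h import *
import pickle
s=manip.read_state();print(s['t'],s['position'],s['contact_force'],s['width'])
w=cap('wrist');c=cap('scene');sd=cap('side');pickle.dump((w,c,sd),open('f.pkl','wb'))
u=proj(w,[.5355,.088,.13]).astype(int);print(u,proj(w,[.5069,-.018,.058]))
a=w['img'][:300,180:460]
b=sd['img'];v=proj(sd,[.545,.11,.04]).astype(int);b=b[v[1]-75:v[1]+75,v[0]-60:v[0]+120]
d=c['img'][225:325,165:265]
y0=max(0,u[1]-60);z=w['img'][y0:u[1]+60,u[0]-60:u[0]+60]
cv2.imwrite('pics/f.png',np.vstack([np.hstack([cv2.resize(a,(280,300)),cv2.resize(z,(400,300),interpolation=2)]),np.hstack([cv2.resize(b,(360,300),interpolation=2),cv2.resize(d,(320,300))])]))
```

```text
23.9 [ 0.51147468 -0.00974125  0.15254   ] [ 0.69742433  0.70422867 -0.43869887] 0.05989002239221747
[306  73] [314.0392776  263.91832212]
```

View pics/f.png

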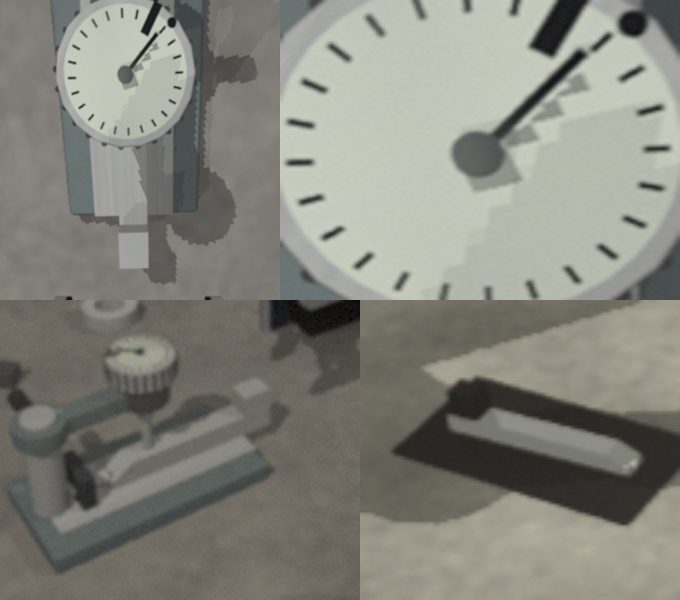

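The final view shows the needle (hub (125,74), tip (157,34)) about 0.06 rad short of the dot at (172,22), which is within 0.15. The key is in line with its nose at the stop, and the master lies flat on the mat. Handing in.

```bash
python3 -c "
from bench import manip
print(manip.close_job())"
```

```text
the job is handed in; nothing more can be done
None
```

I zeroed the bezel, laid the master on the mat and seated the key against the stop screw. The job was handed in at about 24 s; it reports no verdict.

- **Bezel:** I overshot slightly on the first turn and went back 3°. After letting go, the zero mark was within about 0.01 rad of the needle by eye.
- **Master:** it was drawn straight out and laid flat within about 5 mm of the mat's centre. The last picture shows it flat there.
- **Key:** it slid in flat and level, and the plunger rode up on it. At the stop the wrist force rose from about 2 N to 8.5 N with no further movement, so roughly 6 N on the screw. I then released it and lifted clear, with the force readings back near zero.
- **Reading:** the needle stood about 0.06 rad short of the good dot, within the 0.15 allowed. I read that from the picture.
- **Other gauges:** I did not measure their positions again. No move came near them.
- **Forces:** gripping gave brief vertical readings of up to about 22 N on the bezel, the key and the bench. The dial and key looked right afterwards.

No check failed, but the key's gap to the screw after release was judged only by picture. The seat itself was by feel.

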